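Unlatch the drum case and hold its gate open

TASK

A colleague is about to draw the drum out of the drum case, so open its gate: with the fingers, pinch together the two grips of the catch with flat bar grips until it clicks and stays in, and only then do the same with the catch with round post grips. Then swing the gate out past its detent (it has an upright pull) and hold it wide open with the fingers, at about a right angle to the case front or further, leaving the loose things on and around the case where they are. The gate springs shut when let go, so finish while still holding it there, steadily.

Things in the scene. Friction and masses are not known exactly. Their poses are not given: they have to be found in the camera images.
- case: White plastic drum case, fixed, 280 wide (y), 210 deep (x), 160 high. Origin under the middle of its front face, on the table; x points from the front into the case, y along the front to the hinge side, z up. Front towards the robot, within about 0.25 rad of square. The two catches sit on its top 28 behind the front edge, at y = +55 and -55; which is on which side varies. A tin stands behind them.
- bar_mid (a point): Catch with two flat black bar grips (36 long along x, 10 thick; free from 174 to 208 above the table): the point midway between them, 195 above the table, axes as the case's. Outer faces at y = +26 and -26 of it; the +y grip is fixed, the -y one slides towards it, to -12 when squeezed (38 over all). Pinch from above across y. Low steel hook parts in front reach 176 above the table.
- post_mid (a point): Catch with two round black upright posts (18 in diameter; free from 174 to 208 above the table): the point midway between them, 195 above the table, axes as the case's. Outer sides at y = +26 and -26 of it; the +y post is fixed, the -y one slides towards it, to -12 when squeezed (38 over all). Pinch from above across y.
- bar_slide (a joint): Travel of the bar catch in m: 0 hooked on the gate, 0.014 fully squeezed. A spring (about 7 N) pushes it back until it clicks over centre at 0.006; from there the spring holds it in, also when let go. The hook is clear of the gate from about 0.009; it counts as squeezed above 0.011.
- post_slide (a joint): Travel of the post catch in m, like bar_slide.
- bar_fixed: The fixed (+y) grip of the bar catch; its origin is the middle of the catch's foot on the case top.
- post_fixed: The fixed (+y) grip of the post catch; its origin is the middle of the catch's foot on the case top.
- gate (a joint): Gate angle in rad: 0 shut, grows as the free (-y) edge swings out to the robot (clockwise from above); stop at 1.75. The hooks block it beyond about 0.07 until both catches are squeezed. A spring of 0.12 (shut) to 0.33 Nm (at the stop) shuts it all the way if let go. The detent hump starts at 0.25, takes about 0.4 Nm (2.5 N at the pull), is over at 0.75. Wide open: above 1.25.
- gate_hinge (a point): Point on the gate's upright hinge line, 185 above the table; it turns with the gate (axes as the case's when shut). The hinge line is at x = -8, y = +112 of the case.
- gate_pull (a point): Gate's upright aluminium pull, a round post 16 in diameter, free all round from 150 to 208 above the table: point on its axis 185 above the table. At x = -58, y = -45 of the case when shut; from the hinge line at x = -50, y = -157 in the gate's axes, turning rigidly with the gate (white, windowed, 12 thick, 215 wide, top 148 above the table, two steel strikes to 178).
- tape_center (a point): Tape roll lying flat, 90 across and 36 high, right of the case front (middle, 18 up). Leave alone.
- jar_center (a point): Ink jar, 68 across and 90 high, left of the case front beyond the gate's swing (middle, 45 up). Leave alone.
- ink_tin: Steel tin, 60 across and 45 high, standing on the case top (origin at its underside). Leave alone.
- squeegee: Wooden squeegee, 220 long and 45 high, lying off to the left. Leave alone.
- spatula: Spatula lying off to the right. Leave alone.
- brush: Brush lying off to the left. Leave alone.
- pot: Clear plastic pot, 70 across and 80 high, off to the right. Leave alone.

How it is judged:
On the way, in this order (a step that is already met when the one before it is completed fails the run):
1. the bar catch is squeezed home between the fingers (value of joint bar_slide above 0.011 m and contact force between the fingers and bar_fixed above 1.5 N), for 0.1 s.
2. then the post catch is squeezed home between the fingers (value of joint each of bar_slide, post_slide above 0.011 m and contact force between the fingers and post_fixed above 1.5 N), for 0.1 s.
3. then the gate is swung past its detent (value of joint each of bar_slide, post_slide above 0.011 m and value of joint gate above 0.8 rad), for 0.1 s.
At the end, for the whole second after the job is handed in: The gate stands still (under 0.1 rad/s) more than 1.25 rad open, held there by the fingers (more than 1 N between fingers and gate), with both catches still squeezed in (over 11 mm) (value of joint gate above 1.25 rad and velocity of joint gate between -0.1 and 0.1 rad/s and contact force between the fingers and gate above 1 N and value of joint each of bar_slide, post_slide above 0.011 m); the arm keeps its last pose, push and grip.
It fails at once if the post catch is squeezed (over 8 mm) before the bar catch is in (8 mm) (value of joint post_slide above 0.008 m and value of joint bar_slide below 0.008 m).
It fails at once if a loose bystander is moved more than 30 mm (distance of any of tape_center, jar_center, ink_tin, squeegee, spatula, brush, pot from where it was at the start of the episode above 0.03 m).
It also fails if it takes over 59 s, if anything falls off the work surface, if the arm or the gripper's body presses on something with over 40 N, if the wrist force passes 120 N, or if a joint passes its speed limit or range.

ROBOT

A 7-joint arm with a two-finger parallel gripper is mounted at the origin on the work surface. World frame = base frame: x ahead of the robot, y to its left, z up, the work surface at z = 0. Lengths are in m, angles in rad, forces in N, time in s.
With the tool pointing down it reaches from about 0.425 to 0.925 m from the base axis. Payload 6.8 kg.
Tool frame: the origin (TCP) lies between the finger pads; the fingertips stand 11 mm ahead of it and the grasp point (between the pads) lies 8 mm behind it; z points along the fingers, y is the line along which they close (so a half turn about z gives the same grasp; the last joint's range is limited). The gripper opens to 85 mm and grips with 20 to 120 N. Pads are 22 mm wide; open, the fingers measure 114 mm over their backs; the gripper's body (76 mm by 85 mm) begins 54 mm behind the grasp point. The pads swing forward as they close: fully open they stand 13 mm farther back than shut.
Start: joints at [1.147, 0.477, 0.022, 1.555, -0.011, 1.109, -0.083], TCP at [0.21, -0.642, 0.21] pointing down, gripper open.
Joint ranges: [-2.96, 2.96], [-0.34, 2.1], [-1.41, 1.46], [0.24, 2.44], [-1.37, 4.51], [0.17, 1.92], [-2.96, 2.96]. Speed limits (rad/s): [2.39, 2.39, 3.14, 3.14, 3.14, 3.14, 3.14].

INTERFACE

Orientations are given as a rotation vector (axis times angle).
In Python, from bench import r gives the robot as it stands.
- The arm moves only by the tool send_rows, never from a script. Its argument "deltas" is a list of rows, each an object of numbers: "dx", "dy", "dz": the shift along the world's x, y, z in mm; "rx", "ry", "rz": the turn, a rotation vector about the world's x, y, z in degrees. A call has 1 to 5 rows; each row is the pose to reach, as a shift and turn from the pose commanded when the call began; what a row does not reach only later rows make up. A row lasts 1/12 s, in which the tool goes at most 41.7 mm and 7.16 degrees, less where a joint would pass 70% of its speed; a pose out of reach is approached as far as the arm can. A call with a gripper value outside its range is refused whole. "jaw" is the finger opening in mm, from 0 to 85.4, set as the call begins (left out, the last holds). The fingers move at their own pace and stop on an object; "newtons" is the grip in N (left out, the last holds). Time passes only in rows, so rows that repeat a pose let the fingers close. It gives the time, the measured TCP pose, the force, the opening and the grip force at its end, in the units of the state.
- r.get_obs(): the state, without advancing time (a new reading comes with each control period).
- r.grab_frame(name): name is "scene" or "top"; returns a dict with "frame" (400x640x3 uint8, blue, green, red), "z_map" (400x640 float32, m along the optical axis (not along the pixel's ray), 0 where there is no reading), "vertical_fov" (degrees; the focal length in pixels is half the picture's height over the tangent of half this angle, whatever the lens; pixels are square), "cx", "cy" (the principal point, pixels), "distortion" ([k1, k2, p1, p2, k3] as OpenCV has them; the pictures are not rectified), "xyz" and "orientation" of the camera in the world. Camera axes: x right, y down, z forward; pixel columns grow to the right and rows downward; lengths in m; the calibration is good to about 2 mm. A picture is of the moment at which its call begins.
- r.hand_in(): hands the job in; it is judged then, once.
The state is a dict: "clock": time; "joints": joint angles; "qvel": joint speeds; "tau": joint torques, N m; "tcp_pos": TCP position; "orientation": TCP orientation; "contact_force": force on the tool from outside, world axes, zero at the start; "moment": the same for the moment, N m; "grip_width": finger opening in m; "gripper_force": force on a finger pad.
Only numpy, scipy, OpenCV 4.12 (cv2) and the standard library are available. Lean on these libraries where they do the work, as an engineer would, in place of code of your own. Each camera call takes 0.05 s, during which the arm holds its last target. There are 200 camera calls.

## Working session

There is one attempt and no reset: what is moved stays moved. The work goes in short steps, Python scripts to look and compute and a tool call to move; the robot and the scene stay as the last step left them, time stands still between calls to the robot, and variables do not carry over. Pictures are saved under pics/ and viewed, at most 10 in all, crops included, and the job is handed in when it is done.

Besides the shell and the picture viewer there is one more tool, called after "Emit:" as name([rows], argument=value, ...), one row to a line, values as JSON. send_rows: Moves the arm, as the interface text tells. Its arguments: {"type":"object","properties":{"deltas":{"type":"array","items":{"type":"object","properties":{"dx":{"type":"number"},"dy":{"type":"number"},"dz":{"type":"number"},"rx":{"type":"number"},"ry":{"type":"number"},"rz":{"type":"number"}}}},"jaw":{"type":"number"},"newtons":{"type":"number"}},"required":["deltas"]}

```bash
mkdir -p pics; ls; cat > h.py <<'E'
import numpy as np,cv2,pickle
from scipy.spatial.transform import Rotation as R
def rot(o):
    o=np.array(o,float)
    return o if o.shape==(3,3) else (R.from_rotvec(o).as_matrix() if o.size==3 else R.from_quat(o).as_matrix())
def cloud(f):
    z=f["z_map"];h,w=z.shape;F=h/2/np.tan(np.radians(f["vertical_fov"])/2)
    K=np.array([[F,0,f["cx"]],[0,F,f["cy"]],[0,0,1.]])
    u,v=np.meshgrid(np.arange(w),np.arange(h))
    p=cv2.undistortPoints(np.stack([u,v],-1).reshape(-1,1,2).astype(float),K,np.array(f["distortion"],float)).reshape(h,w,2)
    P=np.dstack([p*z[...,None],z])@rot(f["orientation"]).T+np.array(f["xyz"])
    P[z==0]=np.nan
    return P
E
python3 - <<'E'
from bench import r
from h import *
for n in("scene","top"):
    f=r.grab_frame(n);cv2.imwrite(f"pics/{n}0.png",f["frame"]);pickle.dump(f,open(n+".pkl","wb"))
    print(n,f["xyz"],f["orientation"],f["vertical_fov"])
print(r.get_obs())
E
```

```text
pics
scene [ 1.54882349 -0.68485665  0.90058271] [-1.9309444  -1.04145964  0.53969946] 46.665517888807884
top [ 0.39977518 -0.00694948  1.48702618] [-2.15771849  2.13251899 -0.12011071] 53.20936386070097
{'clock': 0.1, 'joints': array([ 1.14689219,  0.47771914,  0.02234719,  1.5563256 , -0.01149826,
        1.10930024, -0.08310494]), 'qvel': array([ 4.08750678e-04, -2.58735960e-03, -5.92822873e-04, -2.45049124e-03,
        5.75187039e-04, -8.29662828e-04, -6.02810011e-05]), 'tau': array([ 5.70966076e-03, -5.97758675e+01,  1.61370344e+00, -2.81955743e+01,
        1.27758514e-02,  4.98038411e-03, -1.64829814e-06]), 'tcp_pos': array([ 0.20945496, -0.64109686,  0.2095333 ]), 'orientation': array([-3.10094551e+00, -4.93775412e-01,  5.88049800e-04]), 'contact_force': array([-0.359142  , -0.29406631, -0.12647364]), 'moment': array([ 0.00573109,  0.01691896, -0.01961933]), 'gripper_force': 0.0, 'grip_width': 0.08536981816127735}
```

View pics/scene0.png

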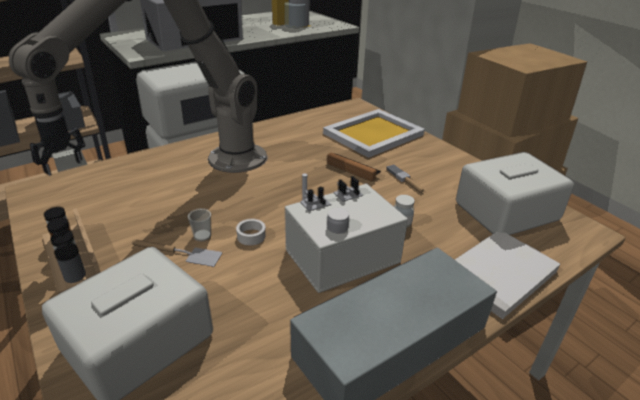

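View pics/top0.png

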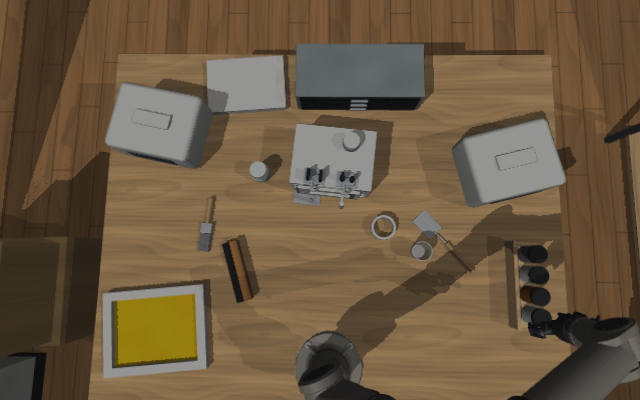

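The scene picture shows the case with two catches and the tin. In the top view the case spans about (292–377, 125–195), with the left catch near (315,176), the right one near (347,180) and the pull near (341,203). Next I'll enlarge that area and use the depth data.

```bash
python3 - <<'E'
from h import *
f=pickle.load(open("top.pkl","rb"));P=cloud(f)
c=f["frame"][115:215,280:390];cv2.imwrite("pics/c1.png",cv2.resize(c,None,fx=6,fy=6,interpolation=cv2.INTER_CUBIC)[:600,:800])
s=P[115:215,280:390].reshape(-1,3)
m=(s[:,2]>.152)&(s[:,2]<.168)
q=s[m][:,:2].astype(np.float32);print(m.sum(),np.median(s[m][:,2]),cv2.minAreaRect(q))
# fit using combos from both cams
g=pickle.load(open("scene.pkl","rb"));G=cloud(g)
np.savez("pc.npz",P=P,G=G)
t=G.reshape(-1,3)
sel=(t[:,2]>.152)&(t[:,2]<.168)&(t[:,0]>.4)&(t[:,0]<.9)&(abs(t[:,1])<.3)
print(sel.sum(),cv2.minAreaRect(t[sel][:,:2].astype(np.float32)))
for nm,a in(("top",s),("scene",t)):
    k=a[(a[:,2]>.182)&(a[:,2]<.225)&(a[:,0]>.4)&(a[:,0]<.75)&(abs(a[:,1])<.25)]
    print(nm);print(np.round(k[np.argsort(k[:,1])]*1000)[::max(1,len(k)//45)].astype(int).tolist())
E
```

```text
4346 0.15910648330442556 ((0.6906651258468628, -0.006850987672805786), (0.2799965739250183, 0.27626490592956543), 84.29193115234375)
3903 ((0.6950686573982239, -0.006483197212219238), (0.28617969155311584, 0.27066871523857117), 84.51786804199219)
top
[[748, -92, 187], [747, -89, 193], [745, -85, 200], [743, -82, 192], [740, -79, 193], [633, -78, 205], [746, -78, 208], [633, -75, 205], [748, -75, 200], [629, -73, 188], [636, -72, 204], [740, -71, 203], [749, -71, 208], [640, -69, 205], [635, -68, 210], [634, -66, 183], [742, -65, 198], [750, -65, 205], [741, -62, 199], [742, -59, 198], [741, -56, 187], [749, -55, 207], [747, -49, 188], [639, -46, 208], [561, -43, 203], [635, -43, 192], [645, -42, 207], [633, -40, 183], [634, -40, 196], [649, -39, 207], [553, -36, 210], [637, -36, 201], [648, -36, 209], [560, -33, 208], [644, -33, 212], [665, 26, 205], [632, 29, 206], [651, 29, 209], [661, 30, 207], [631, 32, 208], [654, 33, 210], [659, 33, 204], [638, 36, 206], [645, 36, 206], [657, 68, 210], [667, 69, 210], [661, 69, 205], [638, 71, 208], [657, 72, 210], [654, 72, 208], [636, 73, 183
[... 184 characters left out ...]
6, 209], [636, -74, 209], [650, -73, 200], [630, -70, 208], [642, -68, 211], [746, -60, 207], [646, -50, 190], [650, -48, 185], [638, -48, 195], [557, -47, 186], [645, -46, 195], [648, -44, 199], [648, -44, 185], [646, -43, 201], [650, -42, 186], [648, -41, 195], [552, -40, 209], [650, -38, 191], [637, -37, 211], [561, -35, 188], [645, -32, 207], [665, 24, 202], [659, 25, 202], [653, 26, 196], [661, 26, 209], [666, 27, 195], [671, 28, 184], [644, 29, 203], [657, 29, 210], [632, 30, 200], [666, 33, 210], [641, 34, 210], [667, 66, 207], [660, 67, 210], [661, 68, 196], [654, 68, 206], [654, 69, 199], [672, 69, 208], [668, 70, 192], [637, 71, 207], [640, 72, 211], [646, 74, 211], [670, 76, 188]]
```

View pics/c1.png

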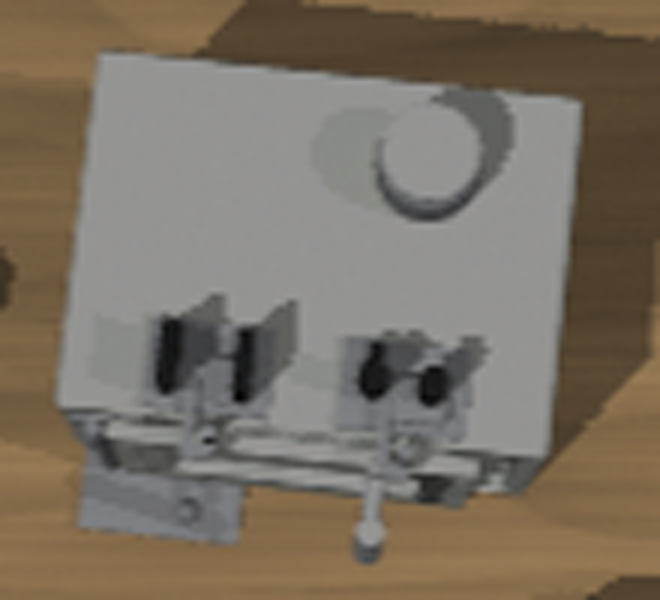

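```bash
python3 - <<'E'
from h import *
from scipy.cluster.hierarchy import fclusterdata
d=np.load("pc.npz")
for n in"PG":
    t=d[n].reshape(-1,3);t=t[(t[:,2]>.19)&(t[:,2]<.215)&(t[:,0]>.5)&(t[:,0]<.69)&(t[:,1]>-.1)&(t[:,1]<.1)]
    for th in(-5.6,):
        a=np.radians(th);X=t[:,:2]@np.array([[np.cos(a),-np.sin(a)],[np.sin(a),np.cos(a)]])
        l=fclusterdata(X,.014,'distance')
        print(n)
        for k in set(l):
            q=X[l==k]; 
            if len(q)>4: print(len(q),np.round(q.min(0)*1e3,1),np.round(q.max(0)*1e3,1),"world mean",np.round(t[l==k].mean(0)*1e3,1))
    t=d[n].reshape(-1,3);t=t[(t[:,2]>.155)&(t[:,2]<.164)&(t[:,0]>.5)&(t[:,0]<.9)&(abs(t[:,1])<.2)]
    X=t[:,:2]@np.array([[np.cos(a),-np.sin(a)],[np.sin(a),np.cos(a)]])
    print("top ext",np.percentile(X,[.3,1,99,99.7],axis=0)*1e3)
    r_=cv2.minAreaRect(t[:,:2].astype(np.float32));print(r_)
E
```

```text
P
18 [550.2  10.9] [564.   21.5] world mean [555.4 -38.2 205.6]
26 [635.2  16.5] [649.9  30.5] world mean [641.3 -39.5 205. ]
27 [634.2 -16.2] [651.4  -2.2] world mean [638.1 -72.  205.7]
40 [625.4 131.3] [661.1 141.6] world mean [652.1  73.  206.5]
35 [625.3  89.7] [659.4  99.6] world mean [648.2  31.4 206.2]
top ext [[615.04811863 -77.60877501]
 [616.57116653 -75.87099902]
 [822.25006059 197.33849859]
 [823.91700163 199.14554404]]
((0.6902491450309753, -0.006636589765548706), (0.2792920470237732, 0.27523496747016907), 84.19029998779297)
G
37 [552.6   5.6] [566.1  21.2] world mean [559.9 -41.3 202.4]
49 [633.4 -20.8] [655.3  -4.7] world mean [641.7 -75.7 202.8]
54 [635.3  12.3] [654.9  31.7] world mean [645.3 -42.6 202.2]
71 [626.6 129.2] [663.7 142.1] world mean [656.9  70.1 202.4]
71 [619.7  86.5] [665.5  98.8] world mean [653.2  28.3 202.5]
top ext [[607.85376899 -80.1370989 ]
 [619.38783022 -79.3172436 ]
 [825.6763193  196.62691427]
 [826.72112776 198.75835419]]
((0.6950686573982239, -0.006483197212219238), (0.28617969155311584, 0.27066871523857117), 84.51786804199219)
```

The bar catch is on the left, with bar_mid at about (0.652, 0.052) and post_mid at about (0.641, -0.057). The pull is at about (0.557, -0.040), the hinge at about (0.622, 0.112), and the case yaw is about -5.6°. These agree with the given sizes, so I'll move now.

Emit:
send_rows([
  {"dx": 20, "dy": 31, "dz": 18, "rz": -5},
  {"dx": 40, "dy": 62, "dz": 36, "rz": -10},
  {"dx": 60, "dy": 93, "dz": 54, "rz": -15},
  {"dx": 80, "dy": 124, "dz": 72, "rz": -20},
  {"dx": 100, "dy": 155, "dz": 90, "rz": -23.7},
], jaw=85, newtons=40)

```text
$.deltas[0]: bad value
```

Emit:
send_rows([
  {"dx": 20, "dy": 34},
  {"dx": 40, "dy": 68},
  {"dx": 60, "dy": 102},
  {"dx": 80, "dy": 136},
  {"dx": 100, "dy": 170},
])

```text
$.deltas[0]: bad value
```

Emit:
send_rows([
  {"dx": 20, "dy": 34},
  {"dx": 40, "dy": 68},
  {"dx": 60, "dy": 102},
  {"dx": 80, "dy": 136},
  {"dx": 100, "dy": 170},
])

```text
$.deltas[0]: bad value
```

Emit:
send_rows([
  {"dx": 20, "dy": 30},
  {"dx": 40, "dy": 60},
  {"dx": 60, "dy": 90},
  {"dx": 80, "dy": 120},
  {"dx": 100, "dy": 150},
])

```text
$.deltas[0]: bad value
```

Emit:
send_rows([
  {"dx": 20, "dy": 31, "dz": 18, "rx": 0, "ry": 0, "rz": -5},
  {"dx": 40, "dy": 62, "dz": 36, "rx": 0, "ry": 0, "rz": -10},
  {"dx": 60, "dy": 93, "dz": 54, "rx": 0, "ry": 0, "rz": -15},
  {"dx": 80, "dy": 124, "dz": 72, "rx": 0, "ry": 0, "rz": -20},
  {"dx": 100, "dy": 155, "dz": 90, "rx": 0, "ry": 0, "rz": -23.7},
], jaw=85, newtons=40)

```text
clock: 0.52
tcp_pos: [0.3101, -0.4848, 0.3007]
orientation: [-3.137, 0.161, 0.001]
contact_force: [0.4, -0.8, 1.6]
grip_width: 0.0848
gripper_force: 0.0
```

Emit:
send_rows([
  {"dx": 20, "dy": 34, "dz": 0, "rx": 0, "ry": 0, "rz": 0},
  {"dx": 40, "dy": 68, "dz": 0, "rx": 0, "ry": 0, "rz": 0},
  {"dx": 60, "dy": 102, "dz": 0, "rx": 0, "ry": 0, "rz": 0},
  {"dx": 80, "dy": 136, "dz": 0, "rx": 0, "ry": 0, "rz": 0},
  {"dx": 100, "dy": 170, "dz": 0, "rx": 0, "ry": 0, "rz": 0},
])

```text
clock: 0.93
tcp_pos: [0.41, -0.3147, 0.3003]
orientation: [3.138, -0.154, -0.0]
contact_force: [0.9, -1.1, 0.5]
grip_width: 0.0853
gripper_force: 0.0
```

Emit:
send_rows([
  {"dx": 20, "dy": 34, "dz": 0, "rx": 0, "ry": 0, "rz": 0},
  {"dx": 40, "dy": 68, "dz": 0, "rx": 0, "ry": 0, "rz": 0},
  {"dx": 60, "dy": 102, "dz": 0, "rx": 0, "ry": 0, "rz": 0},
  {"dx": 80, "dy": 136, "dz": 0, "rx": 0, "ry": 0, "rz": 0},
  {"dx": 100, "dy": 170, "dz": 0, "rx": 0, "ry": 0, "rz": 0},
])

```text
clock: 1.35
tcp_pos: [0.51, -0.1448, 0.3002]
orientation: [3.138, -0.154, -0.0]
contact_force: [-0.5, -0.7, -0.5]
grip_width: 0.085
gripper_force: 0.0
```

Emit:
send_rows([
  {"dx": 20, "dy": 30, "dz": 0, "rx": 0, "ry": 0, "rz": 0},
  {"dx": 40, "dy": 60, "dz": 0, "rx": 0, "ry": 0, "rz": 0},
  {"dx": 60, "dy": 90, "dz": 0, "rx": 0, "ry": 0, "rz": 0},
  {"dx": 80, "dy": 120, "dz": 0, "rx": 0, "ry": 0, "rz": 0},
  {"dx": 100, "dy": 150, "dz": 0, "rx": 0, "ry": 0, "rz": 0},
])

```text
clock: 1.77
tcp_pos: [0.6101, 0.0048, 0.3]
orientation: [3.138, -0.154, -0.001]
contact_force: [0.7, 0.0, 0.5]
grip_width: 0.0851
gripper_force: 0.0
```

Emit:
send_rows([
  {"dx": 21, "dy": 27, "dz": 0, "rx": 0, "ry": 0, "rz": 0},
  {"dx": 42, "dy": 54, "dz": 0, "rx": 0, "ry": 0, "rz": 0},
  {"dx": 42, "dy": 54, "dz": -20, "rx": 0, "ry": 0, "rz": 0},
  {"dx": 42, "dy": 54, "dz": -50, "rx": 0, "ry": 0, "rz": 0},
  {"dx": 42, "dy": 54, "dz": -50, "rx": 0, "ry": 0, "rz": 0},
])

```text
clock: 2.18
tcp_pos: [0.6484, 0.0573, 0.244]
orientation: [3.136, -0.151, -0.016]
contact_force: [-1.1, -0.2, -0.8]
grip_width: 0.0849
gripper_force: 0.0
```

```bash
python3 - <<'E'
from bench import r
from h import *
f=r.grab_frame("scene");cv2.imwrite("pics/s1.png",cv2.resize(f["frame"][120:270,250:450],None,fx=4,fy=4,interpolation=cv2.INTER_CUBIC))
print(r.get_obs()["tcp_pos"])
E
```

```text
[0.64931925 0.05680681 0.24681894]
```

View pics/s1.png

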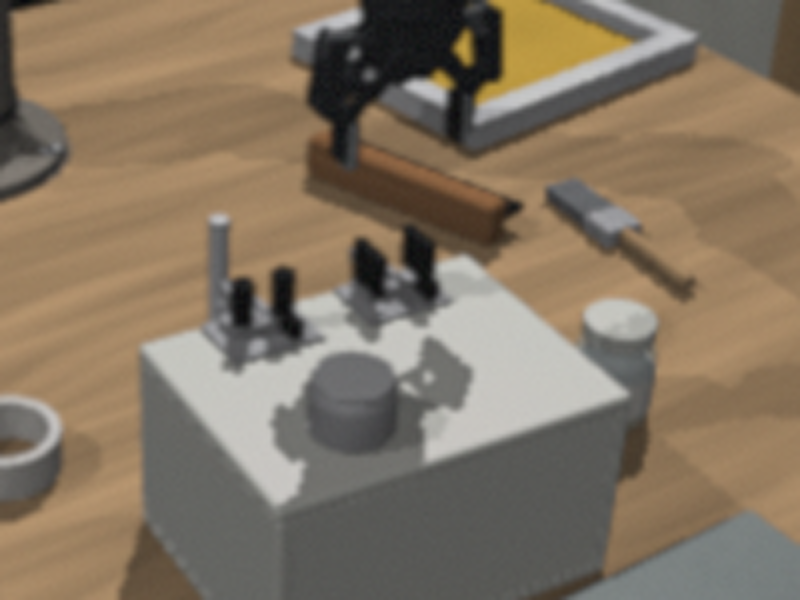

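The fingers are above the bars, with the tips near (345,165) and (455,140) in the crop. I'll check the finger points against the depth data.

```bash
python3 - <<'E'
from bench import r
from h import *
o=r.get_obs();print(o["tcp_pos"],o["orientation"])
f=r.grab_frame("scene");P=cloud(f)
t=P[120:270,250:450].reshape(-1,3);t=t[(t[:,2]>.225)&(t[:,2]<.285)&(t[:,0]<.75)]
for lo in(.225,.24,.25,.26,.27):
    q=t[(t[:,2]>=lo)&(t[:,2]<lo+.01)]
    for s in(q[q[:,1]>.057],q[q[:,1]<.057]):
        if len(s)>2:print(lo,len(s),np.round(s.min(0)*1e3),np.round(s.max(0)*1e3))
E
```

```text
[0.64931925 0.05680681 0.24681894] [ 3.13613612 -0.15302002 -0.01164867]
```

```bash
python3 - <<'E'
from bench import r
from h import *
f=r.grab_frame("scene");P=cloud(f)
for u,v in((345,155),(338,120),(458,130),(350,90),(480,60),(243,300),(284,290)):
    print(u,v,np.round(P[120+v//4,250+u//4]*1e3), f["z_map"][120+v//4,250+u//4])
t=P[100:270,230:470].reshape(-1,3);t=t[(t[:,2]>.22)];print(len(t),np.nanmin(t,0),np.nanmax(t,0))
o=r.get_obs();print(o["tcp_pos"],o["clock"],o["joints"])
E
```

```text
345 155 [651.   4. 296.] 1.2775306
338 120 [650.  -4. 322.] 1.2605953
458 130 [658.  98. 292.] 1.3195542
350 90 [635.  17. 335.] 1.2735535
480 60 [655. 117. 339.] 1.3056654
243 300 [646. -77. 199.] 1.2951255
284 290 [648. -41. 198.] 1.3118386
2069 [ 0.01980022 -0.04369767  0.22001661] [0.68989549 0.12902128 0.47011094]
[0.65174277 0.05689475 0.25110148] 2.3333 [ 0.05560241  0.43290837 -0.33121335  1.54331067  0.14763074  1.19015216
 -1.97152375]
```

```bash
python3 - <<'E'
from bench import r
from h import *
f=r.grab_frame("scene");P=cloud(f)
for c in (335,336,337):
  print(c,[tuple(int(x) for x in np.nan_to_num(P[v,c]*1e3)) for v in range(150,168,1)])
cv2.imwrite("pics/s2.png",cv2.resize(f["frame"][110:210,300:400],None,fx=6,fy=6,interpolation=cv2.INTER_CUBIC))
E
```

```text
335 [(648, 0, 320), (648, 0, 317), (650, 0, 315), (651, 0, 312), (649, 1, 307), (649, 0, 305), (647, 2, 300), (651, 0, 300), (651, 0, 296), (653, -1, 295), (275, 287, 35), (273, 289, 29), (275, 287, 26), (276, 287, 21), (277, 287, 18), (279, 285, 15), (272, 291, 5), (271, 292, 0)]
336 [(650, 3, 320), (648, 4, 316), (650, 3, 314), (653, 0, 313), (653, 1, 309), (647, 5, 303), (652, 2, 302), (647, 6, 296), (648, 5, 294), (650, 4, 291), (647, 7, 286), (283, 286, 34), (278, 290, 26), (287, 283, 28), (280, 289, 18), (283, 287, 16), (282, 288, 11), (283, 288, 7)]
337 [(650, 6, 319), (650, 6, 316), (653, 4, 315), (650, 6, 310), (654, 3, 309), (651, 6, 304), (656, 2, 304), (650, 7, 297), (654, 4, 297), (652, 6, 292), (653, 5, 290), (288, 287, 36), (284, 290, 29), (286, 289, 26), (280, 294, 17), (290, 286, 20), (290, 287, 15), (287, 289, 8)]
```

View pics/s2.png

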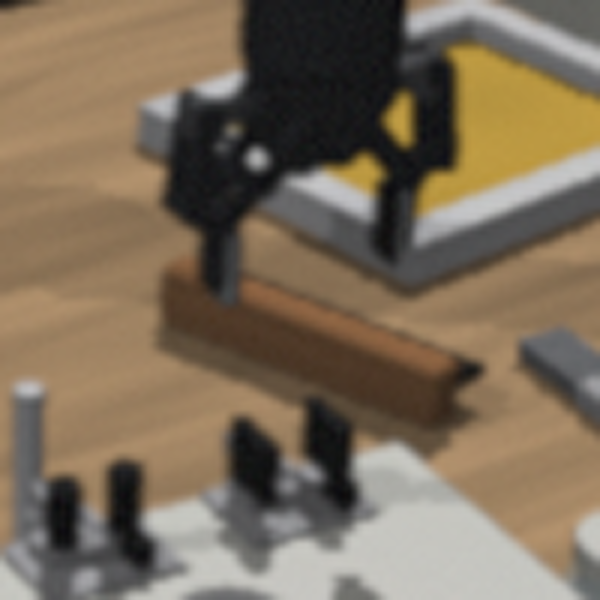

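The picture shows the fingertips at z ≈ 0.288, but they should be at about 0.253. I'll check whether the start frame has the same offset.

```bash
python3 - <<'E'
from bench import r
from h import *
d=np.load("pc.npz")
for n in "PG":
    t=d[n].reshape(-1,3);t=t[(abs(t[:,0]-.21)<.09)&(abs(t[:,1]+.642)<.09)&(t[:,2]>.13)]
    print(n,len(t),np.sort(np.round(t[:,2]*1e3))[:25])
    q=t[t[:,2]<.275];print(np.round(q[np.argsort(q[:,2])][:10]*1e3))
f=r.grab_frame("top");P=cloud(f);t=P.reshape(-1,3);q=t[(abs(t[:,0]-.65)<.06)&(abs(t[:,1]-.057)<.08)&(t[:,2]>.22)];print(len(q),np.round(q[np.argsort(q[:,2])][:20]*1e3))
o=r.get_obs();print(o["tcp_pos"],o["orientation"],o["contact_force"])
E
```

```text
P 3974 [242. 245. 246. 246. 247. 249. 250. 250. 250. 252. 253. 253. 254. 255.
 255. 255. 258. 258. 258. 259. 259. 259. 260. 261. 264.]
[[ 224. -681.  242.]
 [ 227. -679.  245.]
 [ 233. -685.  246.]
 [ 224. -681.  246.]
 [ 199. -592.  247.]
 [ 203. -592.  249.]
 [ 200. -594.  250.]
 [ 231. -680.  250.]
 [ 230. -677.  250.]
 [ 203. -593.  252.]]
G 5445 [243. 244. 244. 246. 246. 248. 248. 248. 248. 248. 248. 250. 250. 250.
 250. 251. 251. 251. 251. 252. 252. 252. 253. 253. 253.]
[[ 221. -688.  243.]
 [ 194. -600.  244.]
 [ 227. -681.  244.]
 [ 191. -602.  246.]
 [ 203. -595.  246.]
 [ 231. -686.  248.]
 [ 201. -592.  248.]
 [ 204. -598.  248.]
 [ 233. -683.  248.]
 [ 200. -594.  248.]]
1776 [[650. 115. 331.]
 [650. 118. 333.]
 [647. 126. 334.]
 [646. 129. 335.]
 [650. -18. 337.]
 [647. -18. 338.]
 [645. 120. 340.]
 [641. -15. 340.]
 [651. 117. 340.]
 [645. 123. 341.]
 [652. -18. 343.]
 [654. -18. 346.]
 [647. 128. 347.]
 [633. -15. 349.]
 [635. -15. 352.]
 [645. 121. 353.]
 [645. 124. 354.]
 [640. -15. 355.]
 [645. 118. 355.]
 [643. -15. 358.]]
[0.65251674 0.05704338 0.25243588] [-3.13737754  0.15496657 -0.00429099] [-0.44141487 -0.29080119  0.72557674]
```

The offset is the same at the start: with the jaw open, the real tips stand about 34 mm above where the stated TCP puts them. I'll trust the pictures and descend in stages.

Emit:
send_rows([
  {"dx": 0, "dy": 1, "dz": -20, "rx": 0, "ry": 0, "rz": 0},
  {"dx": 0, "dy": 1, "dz": -40, "rx": 0, "ry": 0, "rz": 0},
  {"dx": 0, "dy": 1, "dz": -55, "rx": 0, "ry": 0, "rz": 0},
  {"dx": 0, "dy": 1, "dz": -65, "rx": 0, "ry": 0, "rz": 0},
  {"dx": 0, "dy": 1, "dz": -65, "rx": 0, "ry": 0, "rz": 0},
])

```text
clock: 2.85
tcp_pos: [0.6509, 0.0578, 0.1844]
orientation: [3.137, -0.154, -0.003]
contact_force: [-1.1, 1.0, -1.0]
grip_width: 0.0853
gripper_force: 0.0
```

```bash
cat > look.py <<'E'
from bench import r
from h import *
import sys
f=r.grab_frame("scene");P=cloud(f)
x0,x1,y0,y1=300,400,130,230
cv2.imwrite("pics/"+sys.argv[1],cv2.resize(f["frame"][y0:y1,x0:x1],None,fx=6,fy=6,interpolation=cv2.INTER_CUBIC))
np.save("last.npy",P)
o=r.get_obs();print(o["clock"],o["tcp_pos"],o["orientation"],o["contact_force"],o["grip_width"])
E
python3 look.py s3.png
```

```text
2.9 [0.65166036 0.05806803 0.18570946] [ 3.13767634e+00 -1.54282564e-01 -2.06955545e-04] [-0.38407035 -1.16714495  1.04967596] 0.08484457085220598
```

View pics/s3.png

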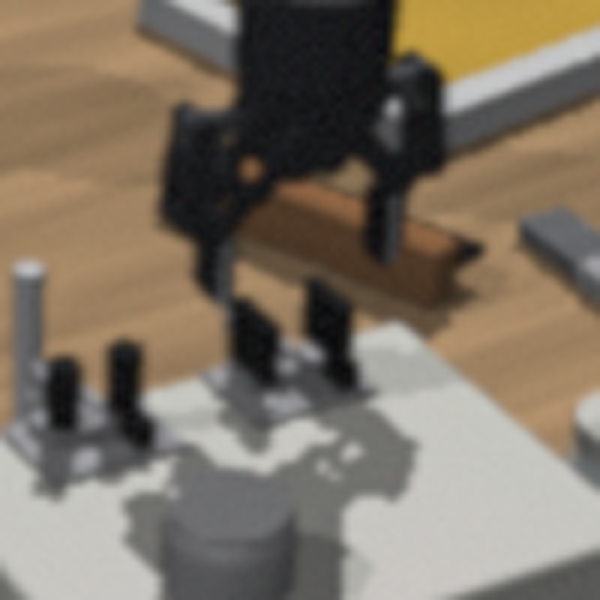

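The fingers straddle the bars, with the tips at crop (215,300) and (385,260), which is z ≈ 0.222. I'll descend another 35 mm and watch the force.

Emit:
send_rows([
  {"dx": 0, "dy": 0, "dz": -10, "rx": 0, "ry": 0, "rz": 0},
  {"dx": 0, "dy": 0, "dz": -20, "rx": 0, "ry": 0, "rz": 0},
  {"dx": 0, "dy": 0, "dz": -28, "rx": 0, "ry": 0, "rz": 0},
  {"dx": 0, "dy": 0, "dz": -34, "rx": 0, "ry": 0, "rz": 0},
  {"dx": 0, "dy": 0, "dz": -34, "rx": 0, "ry": 0, "rz": 0},
])

```text
clock: 3.32
tcp_pos: [0.6506, 0.0582, 0.1495]
orientation: [3.137, -0.153, -0.004]
contact_force: [0.7, -0.8, -0.1]
grip_width: 0.0852
gripper_force: 0.0
```

Emit:
send_rows([
  {"dx": 0, "dy": 0, "dz": 0, "rx": 0, "ry": 0, "rz": 0},
  {"dx": 0, "dy": 0, "dz": 0, "rx": 0, "ry": 0, "rz": 0},
  {"dx": 0, "dy": 0, "dz": 0, "rx": 0, "ry": 0, "rz": 0},
], jaw=60)

```text
clock: 3.57
tcp_pos: [0.652, 0.0582, 0.1519]
orientation: [3.138, -0.154, 0.001]
contact_force: [-0.1, -0.7, 0.6]
grip_width: 0.0602
gripper_force: 0.0
```

```bash
python3 look.py s4.png
```

```text
3.6167 [0.65200212 0.05825942 0.15193218] [ 3.13775526e+00 -1.53916586e-01  1.35965087e-03] [ 0.74728203 -0.57651125  0.96953208] 0.05976130565459718
```

View pics/s4.png

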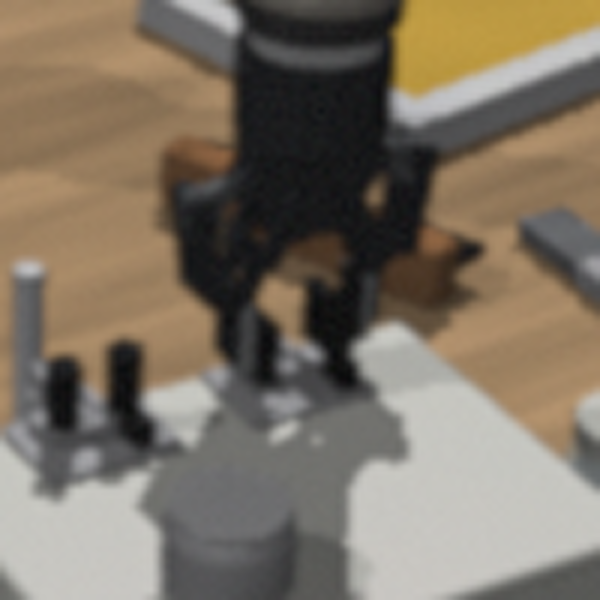

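The fingers now straddle the bars with the tips at mid-bar height and no contact. I'll squeeze.

Emit:
send_rows([
  {"dx": 0, "dy": 0, "dz": 0, "rx": 0, "ry": 0, "rz": 0},
  {"dx": 0, "dy": 0, "dz": 0, "rx": 0, "ry": 0, "rz": 0},
  {"dx": 0, "dy": 0, "dz": 0, "rx": 0, "ry": 0, "rz": 0},
  {"dx": 0, "dy": 0, "dz": 0, "rx": 0, "ry": 0, "rz": 0},
  {"dx": 0, "dy": 0, "dz": 0, "rx": 0, "ry": 0, "rz": 0},
], jaw=34, newtons=40)

```text
clock: 4.03
tcp_pos: [0.6531, 0.0613, 0.154]
orientation: [-3.135, 0.15, -0.006]
contact_force: [-1.5, 4.4, 7.8]
grip_width: 0.0371
gripper_force: 40.8
```

Emit:
send_rows([
  {"dx": 0, "dy": 0, "dz": 0, "rx": 0, "ry": 0, "rz": 0},
  {"dx": 0, "dy": 0, "dz": 0, "rx": 0, "ry": 0, "rz": 0},
  {"dx": 0, "dy": 0, "dz": 0, "rx": 0, "ry": 0, "rz": 0},
  {"dx": 0, "dy": 0, "dz": 0, "rx": 0, "ry": 0, "rz": 0},
])

```text
clock: 4.37
tcp_pos: [0.6531, 0.0613, 0.154]
orientation: [-3.135, 0.15, -0.006]
contact_force: [0.4, 5.7, 9.1]
grip_width: 0.0371
gripper_force: 40.9
```

Bar catch squeezed home: opening 37 mm, grip force 41 N. I'll open, lift and move over to the posts.

Emit:
send_rows([
  {"dx": 0, "dy": 2, "dz": 2, "rx": 0, "ry": 0, "rz": 0},
  {"dx": 0, "dy": 2, "dz": 2, "rx": 0, "ry": 0, "rz": 0},
  {"dx": 0, "dy": 2, "dz": 2, "rx": 0, "ry": 0, "rz": 0},
  {"dx": 0, "dy": 2, "dz": 25, "rx": 0, "ry": 0, "rz": 0},
  {"dx": 0, "dy": 2, "dz": 60, "rx": 0, "ry": 0, "rz": 0},
], jaw=75)

```text
clock: 4.78
tcp_pos: [0.6488, 0.0592, 0.2077]
orientation: [3.136, -0.154, -0.013]
contact_force: [0.5, 0.3, -0.2]
grip_width: 0.0747
gripper_force: 0.0
```

Emit:
send_rows([
  {"dx": -3, "dy": -30, "dz": 5, "rx": 0, "ry": 0, "rz": 0},
  {"dx": -6, "dy": -65, "dz": 5, "rx": 0, "ry": 0, "rz": 0},
  {"dx": -10, "dy": -98, "dz": 5, "rx": 0, "ry": 0, "rz": 0},
  {"dx": -10, "dy": -108, "dz": 5, "rx": 0, "ry": 0, "rz": 0},
  {"dx": -10, "dy": -108, "dz": 5, "rx": 0, "ry": 0, "rz": 0},
], jaw=85)

```text
clock: 5.2
tcp_pos: [0.6411, -0.0535, 0.216]
orientation: [3.134, -0.165, -0.001]
contact_force: [0.0, 0.4, 0.5]
grip_width: 0.0849
gripper_force: 0.0
```

```bash
python3 - <<'E'
from bench import r
from h import *
f=r.grab_frame("scene");P=cloud(f);t=P.reshape(-1,3)
t=t[(t[:,2]>.183)&(t[:,2]<.207)&(t[:,0]>.6)&(t[:,0]<.69)&(t[:,1]>-.1)&(t[:,1]<.1)]
from scipy.cluster.hierarchy import fclusterdata
a=np.radians(-5.6);X=t[:,:2]@np.array([[np.cos(a),-np.sin(a)],[np.sin(a),np.cos(a)]])
l=fclusterdata(X,.01,'distance')
for k in set(l):
    q=X[l==k]
    if len(q)>8:print(len(q),np.round(q.min(0)*1e3),np.round(q.max(0)*1e3),np.round(t[l==k].mean(0)*1e3))
o=r.get_obs();print(o["clock"],o["tcp_pos"],o["contact_force"])
E
```

```text
63 [624. 128.] [664. 141.] [658.  69. 196.]
64 [625. 100.] [665. 114.] [656.  41. 196.]
49 [638.  13.] [653.  31.] [646. -44. 196.]
43 [638. -20.] [654.  -6.] [643. -77. 195.]
5.25 [ 0.64131954 -0.05006439  0.21602304] [0.5757249  0.17768481 0.12582141]
```

The bar catch stays in: the sliding bar has moved 13 mm. I'll descend on the posts.

Emit:
send_rows([
  {"dx": 0, "dy": 0, "dz": -15, "rx": 0, "ry": 0, "rz": 0},
  {"dx": 0, "dy": 0, "dz": -30, "rx": 0, "ry": 0, "rz": 0},
  {"dx": 0, "dy": 0, "dz": -45, "rx": 0, "ry": 0, "rz": 0},
  {"dx": 0, "dy": 0, "dz": -60, "rx": 0, "ry": 0, "rz": 0},
  {"dx": 0, "dy": 0, "dz": -60, "rx": 0, "ry": 0, "rz": 0},
])

```text
clock: 5.67
tcp_pos: [0.6395, -0.0454, 0.153]
orientation: [-3.137, 0.149, 0.009]
contact_force: [-1.1, 0.3, -1.0]
grip_width: 0.0847
gripper_force: 0.0
```

Emit:
send_rows([
  {"dx": 0, "dy": 0, "dz": 0, "rx": 0, "ry": 0, "rz": 0},
  {"dx": 0, "dy": 0, "dz": 0, "rx": 0, "ry": 0, "rz": 0},
  {"dx": 0, "dy": 0, "dz": 0, "rx": 0, "ry": 0, "rz": 0},
  {"dx": 0, "dy": 0, "dz": 0, "rx": 0, "ry": 0, "rz": 0},
  {"dx": 0, "dy": 0, "dz": 0, "rx": 0, "ry": 0, "rz": 0},
], jaw=34)

```text
clock: 6.08
tcp_pos: [0.6432, -0.0483, 0.1594]
orientation: [3.137, -0.155, 0.006]
contact_force: [-2.9, -0.4, 11.4]
grip_width: 0.0362
gripper_force: 39.0
```

Emit:
send_rows([
  {"dx": 0, "dy": 0, "dz": 0, "rx": 0, "ry": 0, "rz": 0},
  {"dx": 0, "dy": 0, "dz": 0, "rx": 0, "ry": 0, "rz": 0},
  {"dx": 0, "dy": 0, "dz": 0, "rx": 0, "ry": 0, "rz": 0},
  {"dx": 0, "dy": 0, "dz": 0, "rx": 0, "ry": 0, "rz": 0},
  {"dx": 0, "dy": 0, "dz": 0, "rx": 0, "ry": 0, "rz": 0},
])

```text
clock: 6.5
tcp_pos: [0.6432, -0.0483, 0.1595]
orientation: [3.136, -0.154, 0.007]
contact_force: [-2.2, -1.9, 7.9]
grip_width: 0.0362
gripper_force: 39.7
```

The post catch is at 36 mm opening with 40 N. Now I'll release, lift and go to the pull.

Emit:
send_rows([
  {"dx": 0, "dy": 0, "dz": 3, "rx": 0, "ry": 0, "rz": 0},
  {"dx": 0, "dy": 0, "dz": 3, "rx": 0, "ry": 0, "rz": 0},
  {"dx": 0, "dy": 0, "dz": 3, "rx": 0, "ry": 0, "rz": 0},
  {"dx": 0, "dy": 0, "dz": 25, "rx": 0, "ry": 0, "rz": 0},
  {"dx": 0, "dy": 0, "dz": 60, "rx": 0, "ry": 0, "rz": 0},
], jaw=70)

```text
clock: 6.92
tcp_pos: [0.6388, -0.0473, 0.213]
orientation: [-3.138, 0.153, 0.013]
contact_force: [0.5, -0.2, 0.2]
grip_width: 0.0702
gripper_force: 0.0
```

Emit:
send_rows([
  {"dx": -25, "dy": 3, "dz": 10, "rx": 0, "ry": 0, "rz": 0},
  {"dx": -60, "dy": 7, "dz": 10, "rx": 0, "ry": 0, "rz": 0},
  {"dx": -85, "dy": 10, "dz": 10, "rx": 0, "ry": 0, "rz": 0},
  {"dx": -85, "dy": 10, "dz": 10, "rx": 0, "ry": 0, "rz": 0},
  {"dx": -85, "dy": 10, "dz": 10, "rx": 0, "ry": 0, "rz": 0},
])

```text
clock: 7.33
tcp_pos: [0.556, -0.0373, 0.2269]
orientation: [3.138, -0.153, 0.001]
contact_force: [0.6, 0.0, 0.5]
grip_width: 0.0697
gripper_force: 0.0
```

```bash
cat > cl.py <<'E'
from bench import r
from h import *
from scipy.cluster.hierarchy import fclusterdata
f=r.grab_frame("scene");P=cloud(f);t=P.reshape(-1,3)
t=t[(t[:,2]>.183)&(t[:,2]<.207)&(t[:,0]>.4)&(t[:,0]<.69)&(t[:,1]>-.1)&(t[:,1]<.2)]
a=np.radians(-5.6);X=t[:,:2]@np.array([[np.cos(a),-np.sin(a)],[np.sin(a),np.cos(a)]])
l=fclusterdata(X,.01,'distance')
for k in set(l):
    q=X[l==k]
    if len(q)>8:print(len(q),np.round(q.min(0)*1e3),np.round(q.max(0)*1e3),np.round(t[l==k].mean(0)*1e3))
o=r.get_obs();print(o["clock"],o["tcp_pos"],o["contact_force"],o["joints"])
E
python3 cl.py
```

```text
39 [556.   7.] [568.  21.] [561. -42. 195.]
93 [638.  -7.] [655.  32.] [646. -53. 196.]
63 [625. 101.] [663. 113.] [655.  42. 196.]
61 [626. 129.] [663. 142.] [660.  69. 196.]
7.3833 [ 0.55701745 -0.03743965  0.22685864] [-0.12480523 -0.63576872  0.40478144] [ 0.22755723  0.29052765 -0.33137788  1.8023411   0.10691387  1.06503349
 -1.8110273 ]
```

Both catches are in: the sliding post has moved about 13 mm. I'll descend and grip the pull.

Emit:
send_rows([
  {"dx": 0, "dy": 0, "dz": -15, "rx": 0, "ry": 0, "rz": 0},
  {"dx": 0, "dy": 0, "dz": -30, "rx": 0, "ry": 0, "rz": 0},
  {"dx": 0, "dy": 0, "dz": -45, "rx": 0, "ry": 0, "rz": 0},
  {"dx": 0, "dy": 0, "dz": -56, "rx": 0, "ry": 0, "rz": 0},
  {"dx": 0, "dy": 0, "dz": -56, "rx": 0, "ry": 0, "rz": 0},
])

```text
clock: 7.8
tcp_pos: [0.5559, -0.0376, 0.1678]
orientation: [-3.138, 0.154, 0.006]
contact_force: [-0.3, -0.3, 0.2]
grip_width: 0.0698
gripper_force: 0.0
```

Emit:
send_rows([
  {"dx": 0, "dy": 0, "dz": 0, "rx": 0, "ry": 0, "rz": 0},
  {"dx": 0, "dy": 0, "dz": 0, "rx": 0, "ry": 0, "rz": 0},
  {"dx": 0, "dy": 0, "dz": 0, "rx": 0, "ry": 0, "rz": 0},
  {"dx": 0, "dy": 0, "dz": 0, "rx": 0, "ry": 0, "rz": 0},
  {"dx": 0, "dy": 0, "dz": 0, "rx": 0, "ry": 0, "rz": 0},
], jaw=8, newtons=25)

```text
clock: 8.22
tcp_pos: [0.5574, -0.037, 0.1713]
orientation: [-3.137, 0.153, -0.003]
contact_force: [0.5, 0.8, 1.9]
grip_width: 0.0146
gripper_force: 24.7
```

Emit:
send_rows([
  {"dx": 0, "dy": 0, "dz": 0, "rx": 0, "ry": 0, "rz": 0},
  {"dx": 0, "dy": 0, "dz": 0, "rx": 0, "ry": 0, "rz": 0},
])

```text
clock: 8.38
tcp_pos: [0.5574, -0.0371, 0.1713]
orientation: [-3.137, 0.153, -0.003]
contact_force: [0.1, 3.1, 5.0]
grip_width: 0.0146
gripper_force: 24.9
```

```bash
python3 - <<'E'
import numpy as np
h=np.array([621.9,113.5]);a=np.radians(-5.6);p0=None
R=lambda t:np.array([[np.cos(t),-np.sin(t)],[np.sin(t),np.cos(t)]])
for g in np.arange(0,1.56,.1):
    p=h+R(a-g)@[-50,-157]
    if p0 is None:p0=p
    print(round(g,2),np.round(p,1),np.round(p-p0,1))
E
```

```text
0.0 [556.8 -37.9] [0. 0.]
0.1 [542.  -30.6] [-14.8   7.3]
0.2 [528.  -21.9] [-28.8  15.9]
0.3 [515.  -11.9] [-41.8  26. ]
0.4 [503.   -0.6] [-53.8  37.3]
0.5 [492.2  11.9] [-64.6  49.7]
0.6 [482.7  25.3] [-74.1  63.2]
0.7 [474.6  39.7] [-82.2  77.5]
0.8 [468.   54.7] [-88.8  92.6]
0.9 [462.9  70.4] [-93.9 108.3]
1.0 [459.4  86.5] [-97.5 124.3]
1.1 [457.5 102.8] [-99.3 140.7]
1.2 [457.2 119.3] [-99.6 157.2]
1.3 [458.6 135.7] [-98.2 173.6]
1.4 [461.7 151.9] [-95.1 189.8]
1.5 [466.3 167.7] [-90.5 205.6]
```

The pull is gripped. I'll swing it along the arc.

Emit:
send_rows([
  {"dx": -7, "dy": 3, "dz": 1, "rx": 0, "ry": 0, "rz": 0},
  {"dx": -15, "dy": 7, "dz": 1, "rx": 0, "ry": 0, "rz": 0},
  {"dx": -22, "dy": 11.5, "dz": 1, "rx": 0, "ry": 0, "rz": 0},
  {"dx": -29, "dy": 16, "dz": 1, "rx": 0, "ry": 0, "rz": 0},
  {"dx": -35.5, "dy": 21, "dz": 1, "rx": 0, "ry": 0, "rz": 0},
])

```text
clock: 8.8
tcp_pos: [0.5206, -0.0164, 0.1714]
orientation: [3.138, -0.154, 0.001]
contact_force: [2.2, -0.9, -1.1]
grip_width: 0.0146
gripper_force: 25.1
```

```bash
python3 cl.py
```

```text
54 [509.  11.] [533.  54.] [526. -23. 199.]
88 [639.  -8.] [654.  30.] [645. -54. 195.]
65 [625. 130.] [665. 142.] [659.  70. 195.]
64 [627. 101.] [664. 116.] [656.  42. 196.]
8.85 [ 0.5190768  -0.01540013  0.17133979] [-0.0409229   2.39970463  0.05046884] [ 0.2003564   0.28973665 -0.34510724  1.94561032  0.1211423   0.92744972
 -1.87192924]
```

Emit:
send_rows([
  {"dx": -6, "dy": 5, "dz": 0, "rx": 0, "ry": 0, "rz": 0},
  {"dx": -12.5, "dy": 10.5, "dz": 0, "rx": 0, "ry": 0, "rz": 0},
  {"dx": -18, "dy": 16, "dz": 0, "rx": 0, "ry": 0, "rz": 0},
  {"dx": -24, "dy": 22.5, "dz": 0, "rx": 0, "ry": 0, "rz": 0},
  {"dx": -29, "dy": 29, "dz": 0, "rx": 0, "ry": 0, "rz": 0},
])

```text
clock: 9.27
tcp_pos: [0.491, 0.0108, 0.1713]
orientation: [3.135, -0.156, -0.002]
contact_force: [-0.3, -4.8, 2.2]
grip_width: 0.0143
gripper_force: 25.6
```

Emit:
send_rows([
  {"dx": -5, "dy": 6.5, "dz": 0, "rx": 0, "ry": 0, "rz": 0},
  {"dx": -9.5, "dy": 13.5, "dz": 0, "rx": 0, "ry": 0, "rz": 0},
  {"dx": -14, "dy": 20.5, "dz": 0, "rx": 0, "ry": 0, "rz": 0},
  {"dx": -17.5, "dy": 28, "dz": 0, "rx": 0, "ry": 0, "rz": 0},
  {"dx": -21, "dy": 35, "dz": 0, "rx": 0, "ry": 0, "rz": 0},
])

```text
clock: 9.68
tcp_pos: [0.4674, 0.0455, 0.1712]
orientation: [3.133, -0.156, -0.01]
contact_force: [-9.8, -6.2, 8.6]
grip_width: 0.0146
gripper_force: 26.3
```

Emit:
send_rows([
  {"dx": -3, "dy": 8, "dz": 0, "rx": 0, "ry": 0, "rz": 0},
  {"dx": -6, "dy": 16, "dz": 0, "rx": 0, "ry": 0, "rz": 0},
  {"dx": -8.5, "dy": 24, "dz": 0, "rx": 0, "ry": 0, "rz": 0},
  {"dx": -11, "dy": 32, "dz": 0, "rx": 0, "ry": 0, "rz": 0},
  {"dx": -12.5, "dy": 40, "dz": 0, "rx": 0, "ry": 0, "rz": 0},
])

```text
clock: 10.1
tcp_pos: [0.4546, 0.0862, 0.1709]
orientation: [3.134, -0.155, -0.011]
contact_force: [-8.0, -3.8, 7.6]
grip_width: 0.0146
gripper_force: 26.5
```

```bash
python3 cl.py
```

```text
55 [432. 107.] [458. 146.] [460.  80. 198.]
94 [631.  -8.] [653.  33.] [645. -53. 195.]
62 [624. 130.] [665. 143.] [658.  70. 195.]
66 [623. 101.] [663. 114.] [655.  42. 196.]
10.15 [0.45464295 0.08833261 0.17091146] [-9.13601426 -1.41464182  4.80496624] [ 0.05286997  0.20964709 -0.4258155   2.05794982  0.10938294  0.90187659
 -2.10058384]
```

Emit:
send_rows([
  {"dx": -4, "dy": 8, "dz": 0, "rx": 0, "ry": 0, "rz": 0},
  {"dx": -6, "dy": 16, "dz": 0, "rx": 0, "ry": 0, "rz": 0},
  {"dx": -6.5, "dy": 24, "dz": 0, "rx": 0, "ry": 0, "rz": 0},
  {"dx": -6.5, "dy": 32, "dz": 0, "rx": 0, "ry": 0, "rz": 0},
  {"dx": -6, "dy": 40, "dz": 0, "rx": 0, "ry": 0, "rz": 0},
])

```text
clock: 10.57
tcp_pos: [0.4513, 0.1276, 0.171]
orientation: [3.137, -0.154, -0.004]
contact_force: [-2.5, -2.9, -1.3]
grip_width: 0.0145
gripper_force: 25.5
```

Emit:
send_rows([
  {"dx": 0, "dy": 8, "dz": 0, "rx": 0, "ry": 0, "rz": 0},
  {"dx": 1, "dy": 16, "dz": 0, "rx": 0, "ry": 0, "rz": 0},
  {"dx": 3, "dy": 24, "dz": 0, "rx": 0, "ry": 0, "rz": 0},
  {"dx": 5, "dy": 31, "dz": 0, "rx": 0, "ry": 0, "rz": 0},
  {"dx": 5, "dy": 31, "dz": 0, "rx": 0, "ry": 0, "rz": 0},
])

```text
clock: 10.98
tcp_pos: [0.4558, 0.1607, 0.1709]
orientation: [-3.138, 0.15, 0.006]
contact_force: [-6.7, -1.6, 2.0]
grip_width: 0.0147
gripper_force: 25.1
```

Emit:
send_rows([
  {"dx": 0, "dy": 0, "dz": 0, "rx": 0, "ry": 0, "rz": 0},
  {"dx": 0, "dy": 0, "dz": 0, "rx": 0, "ry": 0, "rz": 0},
  {"dx": 0, "dy": 0, "dz": 0, "rx": 0, "ry": 0, "rz": 0},
  {"dx": 0, "dy": 0, "dz": 0, "rx": 0, "ry": 0, "rz": 0},
])

```text
clock: 11.32
tcp_pos: [0.4554, 0.1594, 0.171]
orientation: [3.137, -0.152, -0.006]
contact_force: [-7.7, -0.8, -0.1]
grip_width: 0.0145
gripper_force: 25.1
```

```bash
python3 cl.py; python3 - <<'E'
from bench import r
from h import *
f=r.grab_frame("scene");cv2.imwrite("pics/e.png",cv2.resize(f["frame"][110:260,230:430],None,fx=4,fy=4,interpolation=cv2.INTER_CUBIC))
o=r.get_obs();p=o["tcp_pos"][:2]*1e3-[621.9,113.5];p0=np.array([-65.1,-151.4])
print("radius",np.hypot(*p),"g",np.arctan2(p0[1],p0[0])-np.arctan2(p[1],p[0]),o["gripper_force"],abs(o["qvel"]).max())
E
```

```text
52 [426. 182.] [454. 222.] [463. 153. 197.]
91 [635.  -6.] [654.  31.] [645. -53. 195.]
63 [626. 129.] [665. 142.] [659.  69. 195.]
67 [626. 100.] [665. 116.] [656.  41. 195.]
11.3667 [0.45539072 0.15931515 0.17094345] [-6.32420235 -0.9438386   0.45449051] [-0.06039853  0.24503505 -0.46325488  2.0172614   0.1352763   0.91250602
 -2.26254622]
radius 172.6846152573185 g -4.849889493064438 25.081336498260498 0.001374737538119
```

View pics/e.png

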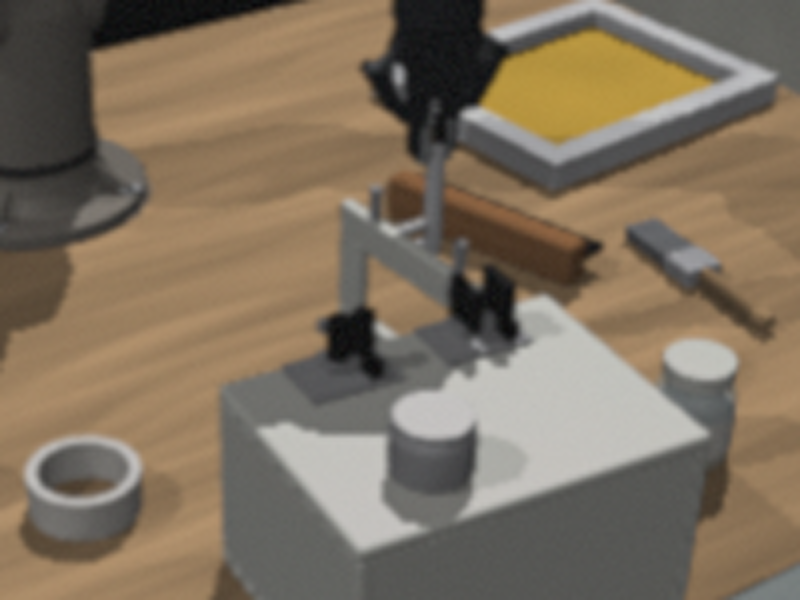

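The gate stands open at about 1.43 rad, gripped at 25 N and still. Both catches are in (the posts are together at (350,335) and the bars at (485,300)), and the loose things are in place.

```bash
python3 -c "
from bench import r
print(r.hand_in())"
```

```text
the job is handed in; nothing more can be done
None
```

I squeezed the bar catch in first, then the post catch. I swung the gate to about 1.43 rad and handed in with the fingers still holding it steadily; the hand-in returned no verdict.

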